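# Find the valve body that rattles and set it in the rework cradle

## Task

One of the three sealed valve bodies on the mat has a loose ball rolling inside it. Pick them up and gently tip or shake them to feel which one it is; seat that one fully down between the corner angles of the rework cradle, upright and let go, and leave the other two standing on the mat where they were. Go gently: do not fling, upend or bang the bodies, and leave the other parts on the bench alone.

Things in the scene. Friction and masses are not known exactly. Their poses are not given: they have to be found in the camera images.
- housing_1_center (a point): Valve body 1: sealed die-cast valve body, plain aluminium box 140 long (its x) x 44 wide (y) x 50 high (z), standing flat, top up; four screw heads 1.5 proud on top, a brass plug 3 proud on each end. All three look alike. Point: its centre, 25 above its underside. Grip across the 44 mm width at mid-length. 0.3 to 0.55 kg; weight differs by chance and tells nothing
- housing_1: origin under the middle of valve body 1, axes as its centre. Just one of the three hides a loose steel ball (32 mm, about 135 g) in its 132 x 36 mm cavity; tipped 7 degrees or more it rolls to the low end within 0.6 s, 50 mm off the middle: a knock and a lasting 0.065 Nm at the wrist, at once, on top of the moment of rigid weight, which grows with the sine of the tip. The others are rigid and balanced
- housing_2_center (a point): Valve body 2: sealed die-cast valve body, plain aluminium box 140 long (its x) x 44 wide (y) x 50 high (z), standing flat, top up; four screw heads 1.5 proud on top, a brass plug 3 proud on each end. All three look alike. Point: its centre, 25 above its underside. Grip across the 44 mm width at mid-length. 0.3 to 0.55 kg; weight differs by chance and tells nothing
- housing_2: origin under the middle of valve body 2, axes as its centre. Just one of the three hides a loose steel ball (32 mm, about 135 g) in its 132 x 36 mm cavity; tipped 7 degrees or more it rolls to the low end within 0.6 s, 50 mm off the middle: a knock and a lasting 0.065 Nm at the wrist, at once, on top of the moment of rigid weight, which grows with the sine of the tip. The others are rigid and balanced
- housing_3_center (a point): Valve body 3: sealed die-cast valve body, plain aluminium box 140 long (its x) x 44 wide (y) x 50 high (z), standing flat, top up; four screw heads 1.5 proud on top, a brass plug 3 proud on each end. All three look alike. Point: its centre, 25 above its underside. Grip across the 44 mm width at mid-length. 0.3 to 0.55 kg; weight differs by chance and tells nothing
- housing_3: origin under the middle of valve body 3, axes as its centre. Just one of the three hides a loose steel ball (32 mm, about 135 g) in its 132 x 36 mm cavity; tipped 7 degrees or more it rolls to the low end within 0.6 s, 50 mm off the middle: a knock and a lasting 0.065 Nm at the wrist, at once, on top of the moment of rigid weight, which grows with the sine of the tip. The others are rigid and balanced
- mat: fixed grey rubber mat, 180 (x) x 310 (y) x 6 mm thick, on which the three valve bodies stand side by side about 100 mm apart; origin at the centre of its underside, on the bench
- cradle: fixed rework cradle: grey base plate 170 (x) x 74 (y) x 5 mm with four steel corner angles (5 mm thick, 12 mm high above the plate); origin under the plate's centre, on the bench
- cradle_seat (a point): centre of the cradle plate's top face (5 mm above the bench), same axes as the cradle; the space between the corner angles is 144 (x) x 48 (y) mm, so a valve body laid along x fits with 2 mm to spare on every side, either end first; seated, its centre is 25 mm above this point
- cover_mid (a point): bystander: red steel meter cover, 100 mm diameter, 34 high; point at mid-height on its axis
- coupling_mid (a point): bystander: brass drive coupling, stepped, 38 mm diameter, 42 high; point at mid-height on its axis
- disc_mid (a point): bystander: black plastic cell disc, 60 mm diameter, 12 thick; point at its centre
- shaft_mid (a point): bystander: stubby steel shaft standing on end, 18 mm diameter, 60 high; point at its centre
Mind the look-alikes: they are no part of the job. What is shaped like the housing_3 but black or brown is not meant. There is more than one size of the cradle; the job needs the larger.

How it is judged (in metres and radians):
On the way:
1. a valve body is held clear of the mat (its centre 60 mm or more above the bench) and tipped or moved about (((height (world z) of housing_1_center above 0.06 m and contact force between housing_1 and the fingers above 1 N and (angle between housing_1_center's own z axis and vertical above 0.08 rad or linear speed of housing_1 above 0.03 m/s)) or (height (world z) of housing_2_center above 0.06 m and contact force between housing_2 and the fingers above 1 N and (angle between housing_2_center's own z axis and vertical above 0.08 rad or linear speed of housing_2 above 0.03 m/s)) or (height (world z) of housing_3_center above 0.06 m and contact force between housing_3 and the fingers above 1 N and (angle between housing_3_center's own z axis and vertical above 0.08 rad or linear speed of housing_3 above 0.03 m/s)))), for 0.1 s.
At the end, for the whole second after the job is handed in: The valve body with the loose ball sits in the cradle (centre within 5 mm sideways and 3 mm in height of seated, aligned within 0.12 rad, upright within 0.06 rad); the other two stand upright (0.06 rad) on the mat within 30 mm of where they began; all are still (((contact force between housing_1_liner and anything else above 0.3 N and x of housing_1_center in the frame of cradle_seat between -0.005 and 0.005 m and y of housing_1_center in the frame of cradle_seat between -0.005 and 0.005 m and z of housing_1_center in the frame of cradle_seat between 0.022 and 0.028 m and angle between each of housing_1_center, housing_2_center, housing_3_center's own z axis and vertical below 0.06 rad and angle between the x axis of housing_1_center and the x axis of cradle_seat, either way round below 0.12 rad and distance of each of housing_2_center, housing_3_center from where it was at the start of the episode below 0.03 m) or (contact force between housing_2_liner and anything else above 0.3 N and x of housing_2_center in the frame of cradle_seat between -0.005 and 0.005 m and y of housing_2_center in the frame of cradle_seat between -0.005 and 0.005 m and z of housing_2_center in the frame of cradle_seat between 0.022 and 0.028 m and angle between each of housing_2_center, housing_1_center, housing_3_center's own z axis and vertical below 0.06 rad and angle between the x axis of housing_2_center and the x axis of cradle_seat, either way round below 0.12 rad and distance of each of housing_1_center, housing_3_center from where it was at the start of the episode below 0.03 m) or (contact force between housing_3_liner and anything else above 0.3 N and x of housing_3_center in the frame of cradle_seat between -0.005 and 0.005 m and y of housing_3_center in the frame of cradle_seat between -0.005 and 0.005 m and z of housing_3_center in the frame of cradle_seat between 0.022 and 0.028 m and angle between each of housing_3_center, housing_1_center, housing_2_center's own z axis and vertical below 0.06 rad and angle between the x axis of housing_3_center and the x axis of cradle_seat, either way round below 0.12 rad and distance of each of housing_1_center, housing_2_center from where it was at the start of the episode below 0.03 m)) and linear speed of each of housing_1, housing_2, housing_3 below 0.02 m/s); the robot touches nothing.
It fails at once if a valve body is flung about faster than 0.8 m/s (linear speed of any of housing_1, housing_2, housing_3 above 0.8 m/s).
It fails at once if a valve body is pressed or knocked on the mat or cradle with more than 40 N (contact force between any of housing_1, housing_2, housing_3 and mat above 40 N or contact force between any of housing_1, housing_2, housing_3 and cradle above 40 N).
It fails at once if a valve body is tipped beyond 60 degrees (angle between any of housing_1_center, housing_2_center, housing_3_center's own z axis and vertical above 1.05 rad).
It fails at once if the cover, coupling, disc or shaft is shoved more than 20 mm (distance of any of cover_mid, coupling_mid, disc_mid, shaft_mid from where it was at the start of the episode above 0.02 m).
It also fails if it takes over 72 s, if anything falls off the work surface, if the arm or the gripper's body presses on something with over 40 N, if the wrist force passes 120 N, or if a joint passes its speed limit or range.

## Robot

A 6-joint arm with a two-finger parallel gripper is mounted at the origin on the work surface. World frame = base frame: x ahead of the robot, y to its left, z up, the work surface at z = 0. Lengths are in mm, angles in rad, forces in N, time in s.
With the tool pointing down it reaches from about 275 to 750 mm from the base axis. Payload 10.2 kg.
Tool frame: the origin (TCP) lies between the finger pads; the fingertips stand 8 mm ahead of it and the grasp point (between the pads) lies 11 mm behind it (manip.finger_overhang is the distance from the TCP to the fingertips, in mm); z points along the fingers, y is the line along which they close (so a half turn about z gives the same grasp; the last joint's range is limited). The gripper opens to 88 mm and grips with 3 to 60 N. Pads are 18 mm wide; open, the fingers measure 123 mm over their backs; the gripper's body (75 mm by 187 mm) begins 45 mm behind the grasp point.
Start: joints at [0.951, 0.313, 1.498, -0, 1.331, -0.223], TCP at [202.909, 484.21, 246.72] pointing down, gripper open.
Joint ranges: [-2.94, 2.94], [-0.97, 2.17], [0.19, 2.56], [-1.23, 4.37], [0.02, 3.11], [-2.88, 2.88]. Speed limits (rad/s): [2.39, 2.39, 3.01, 3.14, 3.14, 3.14].

## Interface

Orientations are given as a unit quaternion [x, y, z, w].
In Python, from station import manip gives the robot as it stands.
- The arm moves only by the shell command python3 -m crank 'ROWS' [OPENING] [FORCE]. ROWS is JSON, a list that holds one entry, the list of rows, each a list of 6 numbers: the shift along the world's x, y, z in m, then the turn, a rotation vector about the world's x, y, z in units of 6 degrees (1.0 is 6 degrees). In form: [[[x, y, z, ax, ay, az], ...]]. A call has 1 to 5 rows; each row is the pose to reach, as a shift and turn from the pose commanded when the call began; what a row does not reach only later rows make up. A row lasts 1/12 s, in which the tool goes at most 41.7 mm and 7.16 degrees, less where a joint would pass 70% of its speed; a pose out of reach is approached as far as the arm can. A call with a gripper value outside its range is refused whole. OPENING is the finger opening in m, from 0 to 0.0881, set as the call begins (- or left out, the last holds). The fingers move at their own pace and stop on an object; FORCE is the grip in N (left out, the last holds). Time passes only in rows, so rows that repeat a pose let the fingers close. It gives the time, the measured TCP pose, the force, the opening and the grip force at its end, in the units of the state.
- manip.state(): the state, without advancing time (a new reading comes with each control period).
- manip.grab_frame(name): name is "scene" or "top" or "wrist"; returns a dict with "frame" (400x640x3 uint8, blue, green, red), "fovy" (degrees; the focal length in pixels is half the picture's height over the tangent of half this angle, whatever the lens; pixels are square), "cx", "cy" (the principal point, pixels), "origin" and "rotation" of the camera in the world. Camera axes: x right, y up, looking along -z (the intrinsics and any distortion apply to the point x, -y, -z); pixel columns grow to the right and rows downward; lengths in mm; the calibration is good to about 2 mm. A picture is of the moment at which its call begins. There is no depth.
- manip.hand_in(): hands the job in; it is judged then, once.
The state is a dict: "time": time; "q": joint angles; "qvel": joint speeds; "tau": joint torques, N m; "tool_pos": TCP position; "orientation": TCP orientation; "contact_force": force on the tool from outside, world axes, zero at the start; "moment": the same for the moment, N m; "opening": finger opening in mm; "finger_force": force on a finger pad.
Only numpy, scipy, OpenCV 4.12 (cv2) and the standard library are available. Lean on these libraries where they do the work, as an engineer would, in place of code of your own. Each camera call takes 0.05 s, during which the arm holds its last target. There are 200 camera calls.

## Working session

There is one attempt and no reset: what is moved stays moved. The work goes in short steps, Python scripts to look and compute and a shell command to move; the robot and the scene stay as the last step left them, time stands still between calls to the robot, and variables do not carry over. Pictures are saved under pics/ and viewed, at most 10 in all, crops included, and the job is handed in when it is done.

```bash
ls; mkdir -p pics; cat > h.py <<'E'
import numpy as np, cv2
from station import manip
def grab(n,save=None):
    f=manip.grab_frame(n)
    if save: cv2.imwrite('pics/'+save,f['frame'])
    return f
E
python3 - <<'E'
from h import *
for n in('top','scene'):
    f=grab(n,n+'0.png'); print({k:v for k,v in f.items() if k!='frame'})
print(manip.state())
E
```

```text
pics
{'fovy': 46.61799812424578, 'cx': 317.24119726015846, 'cy': 199.30103841118407, 'origin': array([ 374.65212061,  -32.16214637, 1385.4123584 ]), 'rotation': array([-0.04152094,  0.03096729,  0.71595864, -0.69621854])}
{'fovy': 45.79739891320194, 'cx': 320.86529615719877, 'cy': 194.21887811337734, 'origin': array([1331.55119686, -543.55451979,  687.18526774]), 'rotation': array([0.42296794, 0.22625169, 0.43613209, 0.76137842])}
{'time': 0.1, 'q': array([ 9.50596140e-01,  3.13333302e-01,  1.49831225e+00, -6.05425369e-05,
        1.33097953e+00, -2.23375550e-01]), 'qvel': array([ 0.00065671, -0.00338295, -0.00235498,  0.00030452,  0.00063513,
       -0.0001025 ]), 'tau': array([ 5.02606592e-03, -4.02813005e+01, -2.52643114e+01,  6.96492009e-02,
        3.41996842e-02, -3.14354111e-05]), 'tool_pos': array([202.80427964, 484.03521287, 246.26776678]), 'orientation': array([ 1.97105957e-01,  9.80382055e-01, -4.83012742e-04, -1.84511310e-04]), 'contact_force': array([-0.71924991,  0.45212691, -0.44007517]), 'moment': array([ 0.02711473,  0.05552162, -0.01481922]), 'finger_force': 0.0, 'opening': 88.28082912626928}
```

View pics/top0.png

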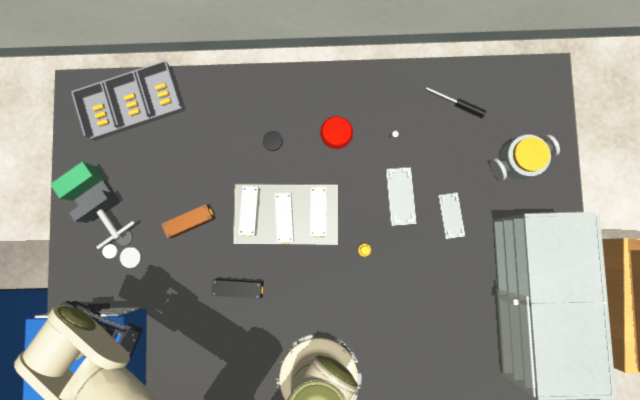

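View pics/scene0.png

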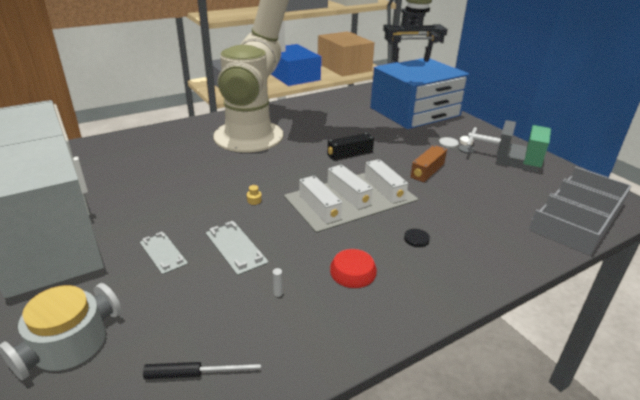

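The top view shows three bodies on the mat at about (249,211), (284,218) and (318,211). The larger cradle is at (401,196) and the smaller look-alike at (452,215).

```bash
cat >> h.py <<'E'
from scipy.spatial.transform import Rotation as R
def ray(f,uv,z):
    uv=np.atleast_2d(np.float64(uv)); F=200/np.tan(np.radians(f['fovy']/2))
    d=np.c_[(uv[:,0]-f['cx'])/F,-(uv[:,1]-f['cy'])/F,-np.ones(len(uv))]
    q=f['rotation']; 
    M=R.from_quat(q).as_matrix() if np.size(q)==4 else np.array(q)
    d=d@M.T; o=np.array(f['origin']); return o+d*((z-o[2])/d[:,2])[:,None]
def rect(P):
    c,(w,h),a=cv2.minAreaRect(np.float32(P[:,:2]))
    if w<h: w,h,a=h,w,a+90
    return np.round(c,1),round(w,1),round(h,1),round((a+90)%180-90,1)
E
python3 - <<'E'
from h import *
f=grab('top'); im=f['frame']; g=cv2.cvtColor(im,cv2.COLOR_BGR2GRAY)
for name,(x0,y0,x1,y1),lo,z in [('housings',(234,180,340,246),232,56),('mat',(225,175,345,252),120,6),('cradle',(380,160,422,232),110,5),('small',(430,185,472,245),110,5)]:
    m=np.zeros_like(g); m[y0:y1,x0:x1]=(g[y0:y1,x0:x1]>=lo)*255
    for c in cv2.findContours(m,0,1)[0]:
        if cv2.contourArea(c)>150: print(name,rect(ray(f,c[:,0],z)), cv2.boundingRect(c))
c=cv2.resize(im[150:260,225:430],None,fx=3.8,fy=3.8,interpolation=cv2.INTER_CUBIC); cv2.imwrite('pics/c.png',c)
print(g[211,234:340])
E
```

```text
housings (array([470.8,  61.8]), 257.3, 163.9, 88.2) (246, 186, 91, 58)
housings (array([485.8, 187.6]), 144.9, 47.1, -5.5) (238, 185, 20, 51)
mat (array([476.4,  82.1]), 314.2, 182.7, 87.6) (233, 183, 106, 63)
cradle (array([ 520.8, -262.4]), 177.3, 81.4, 2.7) (386, 166, 31, 61)
small (array([ 458.2, -409.5]), 136.8, 64.5, 6.5) (437, 192, 29, 48)
[157 220 224 225 225 228 243 253 254 254 254 254 254 254 254 254 254 254
 254 254 254 250 182 142 174 223 228 227 227 227 228 228 227 227 227 227
 227 228 228 228 230 242 253 254 254 254 254 254 254 254 254 254 254 255
 255 254 252 219 183 227 231 230 231 230 231 231 230 230 231 231 232 231
 232 232 231 233 247 254 255 255 255 255 255 255 255 254 255 255 255 255
 255 254 249 236 234 234 234 234 234 234 235 235 233 214 114  99]
```

View pics/c.png

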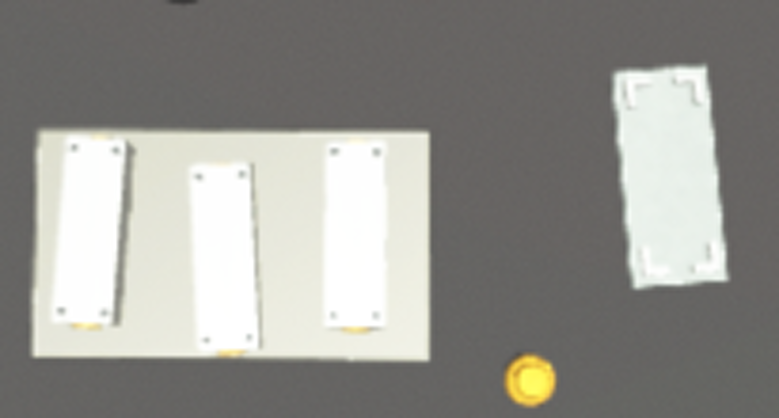

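The crop shows bodies leaning slightly (yaws differ), screws and plugs visible; cradle has four corner angles. I'll refine the thresholds.

```bash
python3 - <<'E'
from h import *
f=grab('top'); g=cv2.cvtColor(f['frame'],cv2.COLOR_BGR2GRAY)
m=np.zeros_like(g); m[180:246,234:340]=(g[180:246,234:340]>=244)*255
for c in cv2.findContours(m,0,1)[0]:
    if cv2.contourArea(c)>150: print(rect(ray(f,c[:,0],56)))
s=manip.state(); print(s['tool_pos'],R.from_quat(s['orientation']).as_matrix().round(3).tolist())
E
```

```text
(array([463.1,  84.4]), 141.2, 45.9, 1.0)
(array([478.3, -15.4]), 138.3, 46.0, -1.7)
(array([486.2, 187. ]), 139.8, 44.4, -5.2)
[202.87409562 484.08789234 246.4007204 ] [[-0.922, 0.387, -0.0], [0.387, 0.922, -0.001], [0.0, -0.001, -1.0]]
```

```bash
python3 -m crank '[[[0.024,-0.025,-0.005,0,0,0.3],[0.05,-0.052,-0.01,0,0,0.6],[0.076,-0.079,-0.015,0,0,0.9],[0.102,-0.106,-0.02,0,0,1.2],[0.128,-0.133,-0.025,0,0,1.5]]]'
python3 -m crank '[[[0.026,-0.028,-0.005,0,0,0.3],[0.052,-0.056,-0.01,0,0,0.6],[0.078,-0.084,-0.015,0,0,0.9],[0.104,-0.111,-0.02,0,0,1.2],[0.13,-0.138,-0.025,0,0,1.43]]]'
python3 -m crank '[[[0.015,-0.016,-0.002,0,0,0],[0.0253,-0.0262,-0.005,0,0,0],[0.0253,-0.0262,-0.005,0,0,0],[0.0253,-0.0262,-0.005,0,0,0]]]'
python3 - <<'E'
from h import *
f=grab('wrist','w1.png'); print({k:v for k,v in f.items() if k!='frame'})
E
```

```text
time: 0.62
tool_pos: [331.7, 349.8, 221.5]
orientation: [0.119, 0.993, 0.0, 0.0]
contact_force: [0.3, 0.4, -0.4]
opening: 87.9
finger_force: 0.0
time: 1.03
tool_pos: [461.9, 211.6, 196.5]
orientation: [0.044, 0.999, 0.0, -0.0]
contact_force: [0.6, 1.3, 0.2]
opening: 88.5
finger_force: 0.0
time: 1.37
tool_pos: [485.9, 187.3, 191.4]
orientation: [0.045, 0.999, 0.0, -0.0]
contact_force: [-0.8, 0.6, -0.7]
opening: 88.2
finger_force: 0.0
{'fovy': 59.24991383704944, 'cx': 316.8170821861449, 'cy': 199.5723537352348, 'origin': array([405.43393316, 193.88635788, 328.34507928]), 'rotation': array([-0.11475625, -0.10480709,  0.66611327,  0.72947898])}
```

View pics/w1.png

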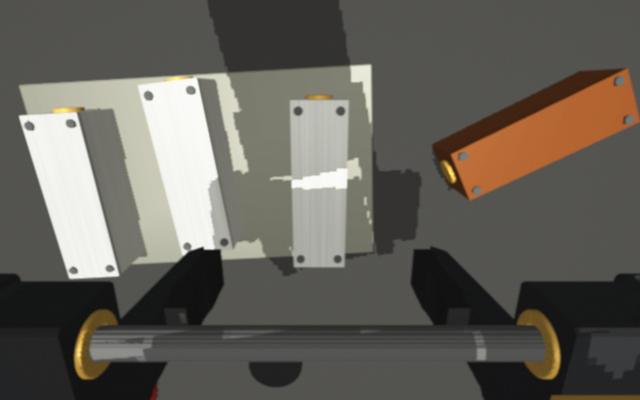

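The wrist view shows all the screws. A's are at (298,111), (340,111), (300,259) and (337,259), B's near (148,96)…(225,242), and C's near (29,126)…(109,268).

```bash
python3 - <<'E'
from h import *
f=grab('wrist')
for n,p in dict(A=[(298,111),(340,111),(300,259),(337,259)],B=[(148,96),(191,90),(187,247),(225,242)],C=[(29,126),(71,123),(73,271),(109,268)]).items():
    P=ray(f,p,57.5)[:,:2]; d=P[0]+P[1]-P[2]-P[3]; print(n,P.mean(0).round(1),np.degrees(np.arctan2(d[1],d[0])).round(2),np.linalg.norm(P[0]-P[1]).round(1),np.linalg.norm(d/2).round(1))
# tag pixel centroids
E
```

```text
A [484.3 188.8] 174.78 31.5 123.2
B [461.9  87.7] -178.12 32.5 123.4
C [476.4 -11.7] 177.98 32.4 123.6
```

```bash
cat > rd.py <<'E'
from h import *
s=manip.state(); print('M',s['moment'].round(4),'F',s['contact_force'].round(2),'t',round(s['time'],2), R.from_quat(s['orientation']).apply([0,0,1]).round(3))
E
python3 -m crank '[[[-0.0006,0.0007,-0.035,0,0,0],[-0.0006,0.0007,-0.07,0,0,0],[-0.0006,0.0007,-0.1,0,0,0],[-0.0006,0.0007,-0.125,0,0,0],[-0.0006,0.0007,-0.145,0,0,0]]]'
python3 -m crank '[[[0,0,-0.012,0,0,0],[0,0,-0.02,0,0,0],[0,0,-0.0245,0,0,0],[0,0,-0.0245,0,0,0]]]'
H='[[[0,0,0,0,0,0],[0,0,0,0,0,0],[0,0,0,0,0,0],[0,0,0,0,0,0],[0,0,0,0,0,0]]]'
python3 -m crank '[[[0,0,0,0,0,0],[0,0,0,0,0,0],[0,0,0,0,0,0],[0,0,0,0,0,0],[0,0,0,0,0,0]]]' 0.03 35
python3 -m crank '[[[0,0,0,0,0,0],[0,0,0,0,0,0],[0,0,0,0,0,0],[0,0,0,0,0,0],[0,0,0,0,0,0]]]'; python3 rd.py
```

```text
time: 1.88
tool_pos: [484.2, 188.9, 45.1]
orientation: [0.044, 0.999, -0.0, -0.001]
contact_force: [0.3, -0.3, -0.1]
opening: 88.4
finger_force: 0.0
time: 2.22
tool_pos: [485.2, 188.3, 22.1]
orientation: [0.044, 0.999, -0.0, -0.0]
contact_force: [0.9, -0.2, -0.4]
opening: 88.0
finger_force: 0.0
time: 2.63
tool_pos: [485.8, 187.7, 22.6]
orientation: [0.045, 0.999, 0.0, 0.0]
contact_force: [0.1, -0.7, -0.2]
opening: 56.7
finger_force: 0.0
time: 3.05
tool_pos: [485.7, 187.8, 22.3]
orientation: [0.045, 0.999, 0.0, 0.0]
contact_force: [-0.3, 1.2, 1.7]
opening: 43.5
finger_force: 35.0
M [ 0.2598  0.0686 -0.0553] F [-0.3   1.2   1.68] t 3.05 [ 0.  0. -1.]
```

```bash
python3 -m crank '[[[0,0,0.006,0,0,0],[0,0,0.024,0,0,0],[0,0,0.044,0,0,0],[0,0,0.064,0,0,0],[0,0,0.08,0,0,0]]]' >/dev/null
for i in 1 2 3; do python3 -m crank '[[[0,0,0,0,0,0],[0,0,0,0,0,0]]]' >/dev/null; python3 rd.py; done
echo plus
python3 -m crank '[[[0,0,0,0.04,0.5,0],[0,0,0,0.09,1,0],[0,0,0,0.13,1.5,0],[0,0,0,0.18,2,0],[0,0,0,0.18,2,0]]]'>/dev/null
for i in 1 2 3 4 5; do python3 -m crank '[[[0,0,0,0,0,0],[0,0,0,0,0,0]]]' >/dev/null; python3 rd.py; done
echo minus
python3 -m crank '[[[0,0,0,-0.09,-1,0],[0,0,0,-0.18,-2,0],[0,0,0,-0.27,-3,0],[0,0,0,-0.36,-4,0],[0,0,0,-0.36,-4,0]]]'>/dev/null
for i in 1 2 3 4 5; do python3 -m crank '[[[0,0,0,0,0,0],[0,0,0,0,0,0]]]' >/dev/null; python3 rd.py; done
```

```text
M [ 0.0277  0.0081 -0.0345] F [ 0.18 -0.11 -4.83] t 3.63 [ 0. -0. -1.]
M [ 0.0028 -0.0141 -0.0352] F [-0.35  0.09 -5.29] t 3.8 [-0.003 -0.    -1.   ]
M [-0.0351  0.0039 -0.0004] F [-0.28 -1.08 -5.18] t 3.97 [-0.001 -0.    -1.   ]
plus
M [-0.0606 -0.1828  0.0166] F [ 0.16 -0.92 -4.69] t 4.55 [-0.207  0.018 -0.978]
M [-0.0312 -0.2002  0.0435] F [-0.16  0.79 -5.64] t 4.72 [-0.207  0.019 -0.978]
M [ 0.0411 -0.2093  0.0082] F [-0.16  0.02 -4.9 ] t 4.88 [-0.207  0.019 -0.978]
M [ 0.053  -0.1849 -0.0094] F [-0.12 -0.06 -4.77] t 5.05 [-0.208  0.019 -0.978]
M [-0.0237 -0.1286 -0.0723] F [-0.12 -0.46 -4.62] t 5.22 [-0.208  0.019 -0.978]
minus
M [ 0.0171  0.2458 -0.0074] F [ 0.1  -0.12 -5.47] t 5.8 [ 0.206 -0.019 -0.978]
M [0.046  0.2062 0.0281] F [-0.8  -0.68 -5.32] t 5.97 [ 0.207 -0.019 -0.978]
M [ 0.0478  0.1857 -0.0121] F [-0.03 -0.04 -5.91] t 6.13 [ 0.207 -0.019 -0.978]
M [ 0.0243  0.1605 -0.0004] F [ 0.5   0.65 -4.93] t 6.3 [ 0.208 -0.019 -0.978]
M [0.0358 0.1961 0.0202] F [-0.77  0.09 -5.66] t 6.47 [ 0.208 -0.019 -0.978]
```

```bash
python3 -m crank '[[[0,0,0,-0.04,-0.5,0],[0,0,0,-0.09,-1,0],[0,0,0,-0.13,-1.5,0],[0,0,0,-0.18,-2,0],[0,0,0,-0.18,-2,0]]]'>/dev/null
for i in 1 2 3 4 5 6 7 8; do python3 -m crank '[[[0,0,0,0,0,0]]]' >/dev/null; python3 rd.py; done
echo plus
python3 -m crank '[[[0,0,0,0.09,1,0],[0,0,0,0.18,2,0],[0,0,0,0.27,3,0],[0,0,0,0.36,4,0],[0,0,0,0.45,5,0]]]'>/dev/null
python3 -m crank '[[[0,0,0,0.09,1,0],[0,0,0,0.18,2,0],[0,0,0,0.27,3,0],[0,0,0,0.27,3,0],[0,0,0,0.27,3,0]]]'>/dev/null
for i in 1 2 3 4 5 6 7 8; do python3 -m crank '[[[0,0,0,0,0,0]]]' >/dev/null; python3 rd.py; done
```

```text
M [ 0.092   0.4647 -0.0112] F [-0.08 -0.6  -5.59] t 6.97 [ 0.405 -0.037 -0.914]
M [0.0568 0.3797 0.0029] F [-0.11  0.11 -5.15] t 7.05 [ 0.406 -0.037 -0.913]
M [0.0874 0.4863 0.0009] F [-0.37 -0.06 -5.01] t 7.13 [ 0.406 -0.037 -0.913]
M [ 0.0712  0.4188 -0.01  ] F [ 0.64  0.98 -5.46] t 7.22 [ 0.406 -0.037 -0.913]
M [ 0.0514  0.4153 -0.0085] F [ 0.11  0.83 -5.42] t 7.3 [ 0.406 -0.037 -0.913]
M [0.0197 0.4243 0.0145] F [-0.43 -0.13 -5.  ] t 7.38 [ 0.406 -0.037 -0.913]
M [0.0466 0.4093 0.0088] F [ 0.14  0.72 -5.76] t 7.47 [ 0.406 -0.037 -0.913]
M [ 0.0477  0.4164 -0.041 ] F [-0.7   0.55 -4.83] t 7.55 [ 0.407 -0.037 -0.913]
plus
M [-0.0345 -0.4088 -0.021 ] F [-0.24  0.43 -5.44] t 8.47 [-0.404  0.036 -0.914]
M [-0.0434 -0.4311 -0.0213] F [-0.66  0.22 -4.7 ] t 8.55 [-0.404  0.036 -0.914]
M [ 0.0084 -0.4364 -0.015 ] F [ 0.15  0.13 -5.09] t 8.63 [-0.405  0.036 -0.914]
M [ 0.0157 -0.4669  0.0084] F [ 0.8  -0.2  -5.12] t 8.72 [-0.405  0.036 -0.913]
M [-0.0444 -0.4278 -0.0305] F [-0.35  0.28 -4.76] t 8.8 [-0.406  0.036 -0.913]
M [-0.0151 -0.4454  0.0043] F [ 0.41  0.11 -5.74] t 8.88 [-0.406  0.037 -0.913]
M [-0.0642 -0.5304  0.0239] F [ 0.58  1.12 -4.88] t 8.97 [-0.406  0.037 -0.913]
M [-0.0154 -0.4272 -0.0386] F [-0.1   0.06 -5.18] t 9.05 [-0.406  0.037 -0.913]
```

A's moment scales as a rigid body (the ratio of 24° to 12° is at least 2, with no constant step). I'll put it back.

```bash
python3 -m crank '[[[0,0,0,-0.09,-1,0],[0,0,0,-0.18,-2,0],[0,0,0,-0.27,-3,0],[0,0,0,-0.36,-4,0],[0,0,0,-0.36,-4,0]]]'
python3 -m crank '[[[0,0,-0.015,0,0,0],[0,0,-0.032,0,0,0],[0,0,-0.049,0,0,0],[0,0,-0.062,0,0,0],[0,0,-0.07,0,0,0]]]'
python3 -m crank '[[[0,0,-0.003,0,0,0],[0,0,-0.006,0,0,0],[0,0,-0.008,0,0,0],[0,0,-0.0095,0,0,0],[0,0,-0.0095,0,0,0]]]'
```

```text
time: 9.47
tool_pos: [483.5, 188.1, 102.5]
orientation: [0.044, 0.999, -0.0, 0.001]
contact_force: [-1.1, 0.2, -5.3]
opening: 43.5
finger_force: 35.0
time: 9.88
tool_pos: [485.2, 187.5, 30.6]
orientation: [0.045, 0.999, -0.0, -0.003]
contact_force: [-0.5, -0.2, -4.1]
opening: 43.3
finger_force: 35.0
time: 10.3
tool_pos: [485.8, 187.7, 22.9]
orientation: [0.045, 0.999, 0.0, 0.0]
contact_force: [0.4, 0.0, -5.4]
opening: 43.8
finger_force: 35.0
```

```bash
python3 -m crank '[[[0,0,0,0,0,0],[0,0,0,0,0,0],[0,0,0,0,0,0],[0,0,0,0,0,0],[0,0,0,0,0,0]]]' 0.088
python3 -m crank '[[[0,0,0,0,0,0],[0,0,0,0,0,0],[0,0,0,0,0,0],[0,0,0,0,0,0],[0,0,0,0,0,0]]]'
```

```text
time: 10.72
tool_pos: [485.8, 187.8, 23.1]
orientation: [0.045, 0.999, 0.0, 0.0]
contact_force: [0.3, 0.2, 0.5]
opening: 74.8
finger_force: 0.0
time: 11.13
tool_pos: [485.6, 187.7, 22.7]
orientation: [0.045, 0.999, -0.0, -0.0]
contact_force: [-0.4, -0.3, 0.1]
opening: 88.1
finger_force: 0.0
```

```bash
python3 -m crank '[[[0,0,0.02,0,0,0],[0,0,0.045,0,0,0],[0,0,0.07,0,0,0],[-0.005,-0.025,0.078,0,0,0.3],[-0.012,-0.055,0.078,0,0,0.7]]]' >/dev/null
python3 -m crank '[[[-0.0074,-0.028,0,0,0,0.3],[-0.0114,-0.0468,0,0,0,0.45],[-0.0114,-0.0468,0,0,0,0.45],[-0.0114,-0.0468,-0.02,0,0,0.45],[-0.0114,-0.0468,-0.045,0,0,0.45]]]'
python3 -m crank '[[[0,0,-0.018,0,0,0],[0,0,-0.028,0,0,0],[0,0,-0.033,0,0,0],[0,0,-0.033,0,0,0]]]'
python3 -m crank '[[[0,0,0,0,0,0],[0,0,0,0,0,0],[0,0,0,0,0,0],[0,0,0,0,0,0],[0,0,0,0,0,0]]]' 0.03 35
python3 -m crank '[[[0,0,0,0,0,0],[0,0,0,0,0,0],[0,0,0,0,0,0],[0,0,0,0,0,0],[0,0,0,0,0,0]]]'; python3 rd.py
```

```text
time: 11.97
tool_pos: [463.6, 86.0, 56.5]
orientation: [-0.015, 1.0, -0.0, 0.002]
contact_force: [0.8, -0.8, 0.4]
opening: 87.8
finger_force: 0.0
time: 12.3
tool_pos: [462.1, 86.3, 22.2]
orientation: [-0.015, 1.0, 0.0, -0.001]
contact_force: [-0.3, 0.8, 0.4]
opening: 88.0
finger_force: 0.0
time: 12.72
tool_pos: [462.4, 85.9, 23.1]
orientation: [-0.015, 1.0, -0.0, 0.0]
contact_force: [0.4, -0.0, 0.1]
opening: 56.6
finger_force: 0.0
time: 13.13
tool_pos: [462.3, 85.9, 22.9]
orientation: [-0.015, 1.0, 0.0, 0.0]
contact_force: [-1.7, 0.0, 3.1]
opening: 43.7
finger_force: 35.0
M [0.1593 0.1319 0.0515] F [-1.71  0.    3.14] t 13.13 [ 0.  0. -1.]
```

```bash
python3 -m crank '[[[0,0,0.006,0,0,0],[0,0,0.024,0,0,0],[0,0,0.044,0,0,0],[0,0,0.064,0,0,0],[0,0,0.08,0,0,0]]]' >/dev/null
for i in 1 2 3 4; do python3 -m crank '[[[0,0,0,0,0,0],[0,0,0,0,0,0]]]' >/dev/null; python3 rd.py; done
echo plus12
python3 -m crank '[[[0,0,0,-0.01,0.5,0],[0,0,0,-0.03,1,0],[0,0,0,-0.05,1.5,0],[0,0,0,-0.06,2,0],[0,0,0,-0.06,2,0]]]'>/dev/null
for i in 1 2 3 4 5 6 7 8; do python3 -m crank '[[[0,0,0,0,0,0]]]' >/dev/null; python3 rd.py; done
echo plus24
python3 -m crank '[[[0,0,0,-0.01,0.5,0],[0,0,0,-0.03,1,0],[0,0,0,-0.05,1.5,0],[0,0,0,-0.06,2,0],[0,0,0,-0.06,2,0]]]'>/dev/null
for i in 1 2 3 4 5 6 7 8; do python3 -m crank '[[[0,0,0,0,0,0]]]' >/dev/null; python3 rd.py; done
```

```text
M [0.0367 0.0447 0.0032] F [-0.4   0.29 -3.03] t 13.72 [ 0.001 -0.    -1.   ]
M [ 0.0611  0.0171 -0.0024] F [-0.04 -0.25 -3.68] t 13.88 [-0.002  0.    -1.   ]
M [ 0.0721 -0.0271  0.0081] F [-0.5   0.87 -3.05] t 14.05 [-0.001  0.    -1.   ]
M [0.0603 0.0275 0.0182] F [-0.06  0.13 -3.06] t 14.22 [-0.  0. -1.]
plus12
M [ 0.0082 -0.1847 -0.0195] F [ 0.58  0.11 -2.75] t 14.72 [-0.207 -0.006 -0.978]
M [ 0.0602 -0.148   0.0217] F [-0.14  0.23 -3.3 ] t 14.8 [-0.207 -0.006 -0.978]
M [-0.0101 -0.167   0.0506] F [-0.14  0.17 -2.72] t 14.88 [-0.207 -0.006 -0.978]
M [ 0.0803 -0.1837  0.0027] F [-1.19  0.36 -2.75] t 14.97 [-0.207 -0.006 -0.978]
M [ 0.0295 -0.1836  0.0373] F [-0.06  0.36 -3.38] t 15.05 [-0.207 -0.006 -0.978]
M [ 0.0788 -0.1982  0.0166] F [-0.68  0.87 -3.44] t 15.13 [-0.207 -0.006 -0.978]
M [ 0.0157 -0.2307 -0.0009] F [ 0.76 -0.18 -3.59] t 15.22 [-0.208 -0.006 -0.978]
M [ 0.039  -0.2     0.0065] F [ 0.06  0.45 -2.77] t 15.3 [-0.208 -0.006 -0.978]
plus24
M [ 0.0349 -0.3381  0.0267] F [ 0.11  1.11 -3.52] t 15.8 [-0.406 -0.012 -0.914]
M [ 0.0244 -0.3353  0.0696] F [-0.14 -0.38 -2.4 ] t 15.88 [-0.405 -0.012 -0.914]
M [ 0.027  -0.4486  0.0054] F [-0.06  0.24 -1.98] t 15.97 [-0.405 -0.012 -0.914]
M [ 0.079  -0.3637  0.0127] F [-0.58  0.5  -3.64] t 16.05 [-0.406 -0.012 -0.914]
M [ 0.0446 -0.3462  0.0017] F [-0.45 -0.22 -3.12] t 16.13 [-0.406 -0.012 -0.914]
M [ 0.0924 -0.345   0.032 ] F [ 0.49  0.61 -3.25] t 16.22 [-0.406 -0.012 -0.914]
M [ 0.0284 -0.3818  0.0211] F [ 0.11 -0.26 -3.64] t 16.3 [-0.406 -0.012 -0.914]
M [ 2.670e-02 -3.924e-01 -1.000e-04] F [-0.72 -0.12 -3.19] t 16.38 [-0.407 -0.012 -0.914]
```

```bash

python3 -m crank '[[[0,0,0,0.03,-1,0],[0,0,0,0.06,-2,0],[0,0,0,0.09,-3,0],[0,0,0,0.12,-4,0],[0,0,0,0.15,-5,0]]]'>/dev/null
python3 -m crank '[[[0,0,0,0.03,-1,0],[0,0,0,0.03,-1,0],[0,0,0,0.03,-1,0],[0,0,0,0.03,-1,0],[0,0,0,0.03,-1,0]]]'>/dev/null
echo minus12
for i in 1 2 3 4 5 6 7 8; do python3 -m crank '[[[0,0,0,0,0,0]]]' >/dev/null; python3 rd.py; done
echo minus24
python3 -m crank '[[[0,0,0,0.01,-0.5,0],[0,0,0,0.03,-1,0],[0,0,0,0.05,-1.5,0],[0,0,0,0.06,-2,0],[0,0,0,0.06,-2,0]]]'>/dev/null
for i in 1 2 3 4 5 6 7 8; do python3 -m crank '[[[0,0,0,0,0,0]]]' >/dev/null; python3 rd.py; done
```

```text
minus12
M [ 0.0893  0.1747 -0.0197] F [ 0.59 -0.17 -3.18] t 17.3 [ 0.207  0.006 -0.978]
M [ 0.0194  0.2503 -0.0243] F [-0.25 -0.42 -2.92] t 17.38 [ 0.207  0.006 -0.978]
M [ 0.0159  0.1545 -0.0325] F [ 0.91 -0.08 -2.69] t 17.47 [ 0.207  0.006 -0.978]
M [ 0.0176  0.2064 -0.0139] F [ 0.56 -0.03 -4.05] t 17.55 [ 0.207  0.006 -0.978]
M [ 0.0154  0.1956 -0.0101] F [-1.16  0.17 -2.43] t 17.63 [ 0.208  0.006 -0.978]
M [-0.0321  0.1973 -0.0102] F [-1.09 -0.96 -3.57] t 17.72 [ 0.208  0.006 -0.978]
M [ 0.0575  0.2268 -0.0024] F [-0.88  0.07 -3.11] t 17.8 [ 0.208  0.006 -0.978]
M [0.0089 0.1891 0.0234] F [-0.09 -0.5  -2.91] t 17.88 [ 0.208  0.006 -0.978]
minus24
M [ 0.0399  0.3569 -0.0126] F [-0.45 -0.06 -2.58] t 18.38 [ 0.405  0.012 -0.914]
M [0.0864 0.3985 0.0215] F [-0.21  0.64 -3.94] t 18.47 [ 0.406  0.012 -0.914]
M [0.0613 0.3676 0.0127] F [-0.44 -0.11 -3.42] t 18.55 [ 0.406  0.012 -0.914]
M [ 0.0396  0.3478 -0.0077] F [-0.48  0.36 -3.13] t 18.63 [ 0.406  0.012 -0.914]
M [-0.0042  0.3736  0.063 ] F [-0.23  0.07 -3.76] t 18.72 [ 0.406  0.012 -0.914]
M [0.021  0.3709 0.0707] F [ 0.27 -0.15 -2.5 ] t 18.8 [ 0.407  0.012 -0.914]
M [0.0261 0.3793 0.0274] F [ 0.82 -0.72 -3.33] t 18.88 [ 0.407  0.012 -0.914]
M [0.0052 0.3628 0.0095] F [ 0.76  0.5  -2.5 ] t 18.97 [ 0.407  0.012 -0.914]
```

```bash
python3 -m crank '[[[0,0,0,-0.03,1,0],[0,0,0,-0.06,2,0],[0,0,0,-0.09,3,0],[0,0,0,-0.12,4,0],[0,0,0,-0.12,4,0]]]'
python3 -m crank '[[[0,0,-0.015,0,0,0],[0,0,-0.032,0,0,0],[0,0,-0.049,0,0,0],[0,0,-0.062,0,0,0],[0,0,-0.07,0,0,0]]]' >/dev/null
python3 -m crank '[[[0,0,-0.003,0,0,0],[0,0,-0.006,0,0,0],[0,0,-0.008,0,0,0],[0,0,-0.0095,0,0,0],[0,0,-0.0095,0,0,0]]]'
python3 -m crank '[[[0,0,0,0,0,0],[0,0,0,0,0,0],[0,0,0,0,0,0],[0,0,0,0,0,0],[0,0,0,0,0,0]]]' 0.088 >/dev/null
python3 -m crank '[[[0,0,0,0,0,0],[0,0,0,0,0,0],[0,0,0,0,0,0],[0,0,0,0,0,0]]]'
```

```text
time: 19.38
tool_pos: [464.3, 85.6, 103.0]
orientation: [-0.015, 1.0, -0.0, -0.001]
contact_force: [0.9, -0.0, -3.7]
opening: 43.4
finger_force: 35.0
time: 20.22
tool_pos: [462.4, 85.9, 23.4]
orientation: [-0.015, 1.0, -0.0, 0.0]
contact_force: [0.2, 0.9, -3.7]
opening: 43.5
finger_force: 35.0
time: 20.97
tool_pos: [462.2, 85.9, 23.2]
orientation: [-0.015, 1.0, -0.0, -0.0]
contact_force: [0.6, 0.7, 0.5]
opening: 87.6
finger_force: 0.0
```

```bash
python3 -m crank '[[[0,0,0.02,0,0,0],[0,0,0.045,0,0,0],[0,0,0.07,0,0,0],[0.004,-0.025,0.078,0,0,-0.2],[0.008,-0.055,0.078,0,0,-0.4]]]' >/dev/null
python3 -m crank '[[[0.005,-0.028,0,0,0,-0.1],[0.007,-0.0443,0,0,0,-0.2],[0.007,-0.0443,0,0,0,-0.2],[0.007,-0.0443,-0.02,0,0,-0.2],[0.007,-0.0443,-0.045,0,0,-0.2]]]'
python3 -m crank '[[[0,0,-0.018,0,0,0],[0,0,-0.028,0,0,0],[0,0,-0.033,0,0,0],[0,0,-0.033,0,0,0]]]' >/dev/null
python3 -m crank '[[[0,0,0,0,0,0],[0,0,0,0,0,0],[0,0,0,0,0,0],[0,0,0,0,0,0],[0,0,0,0,0,0]]]' 0.03 35 >/dev/null
python3 -m crank '[[[0,0,0,0,0,0],[0,0,0,0,0,0],[0,0,0,0,0,0],[0,0,0,0,0,0],[0,0,0,0,0,0]]]'; python3 rd.py
python3 -m crank '[[[0,0,0.006,0,0,0],[0,0,0.024,0,0,0],[0,0,0.044,0,0,0],[0,0,0.064,0,0,0],[0,0,0.08,0,0,0]]]' >/dev/null
for i in 1 2 3 4; do python3 -m crank '[[[0,0,0,0,0,0],[0,0,0,0,0,0]]]' >/dev/null; python3 rd.py; done
echo plus12
python3 -m crank '[[[0,0,0,0.01,0.5,0],[0,0,0,0.03,1,0],[0,0,0,0.05,1.5,0],[0,0,0,0.06,2,0],[0,0,0,0.06,2,0]]]'>/dev/null
for i in 1 2 3 4 5 6 7 8; do python3 -m crank '[[[0,0,0,0,0,0]]]' >/dev/null; python3 rd.py; done
echo plus24
python3 -m crank '[[[0,0,0,0.01,0.5,0],[0,0,0,0.03,1,0],[0,0,0,0.05,1.5,0],[0,0,0,0.06,2,0],[0,0,0,0.06,2,0]]]'>/dev/null
for i in 1 2 3 4 5 6 7 8; do python3 -m crank '[[[0,0,0,0,0,0]]]' >/dev/null; python3 rd.py; done
python3 -m crank '[[[0,0,0,-0.03,-1,0],[0,0,0,-0.06,-2,0],[0,0,0,-0.09,-3,0],[0,0,0,-0.12,-4,0],[0,0,0,-0.15,-5,0]]]'>/dev/null
python3 -m crank '[[[0,0,0,-0.03,-1,0],[0,0,0,-0.03,-1,0],[0,0,0,-0.03,-1,0],[0,0,0,-0.03,-1,0],[0,0,0,-0.03,-1,0]]]'>/dev/null
echo minus12
for i in 1 2 3 4 5 6 7 8; do python3 -m crank '[[[0,0,0,0,0,0]]]' >/dev/null; python3 rd.py; done
```

```text
time: 21.8
tool_pos: [478.1, -13.2, 56.9]
orientation: [0.016, 1.0, -0.0, 0.002]
contact_force: [-0.2, -0.3, -0.1]
opening: 87.8
finger_force: 0.0
time: 22.97
tool_pos: [477.3, -13.4, 23.3]
orientation: [0.016, 1.0, 0.0, 0.0]
contact_force: [-0.4, 0.8, 3.3]
opening: 44.0
finger_force: 35.0
M [ 0.1604  0.119  -0.0064] F [-0.45  0.82  3.26] t 22.97 [ 0.  0. -1.]
M [-0.0304 -0.0238 -0.0188] F [-0.29 -0.37 -3.78] t 23.55 [ 0.001 -0.    -1.   ]
M [-0.0074 -0.0089 -0.0888] F [ 0.08 -0.44 -4.57] t 23.72 [-0.002  0.001 -1.   ]
M [0.062  0.0253 0.0047] F [-0.48 -0.04 -4.57] t 23.88 [-0.001  0.    -1.   ]
M [-0.0098 -0.0008  0.0054] F [ 0.45 -0.02 -3.12] t 24.05 [-0.  0. -1.]
plus12
M [ 0.044  -0.2576  0.0266] F [ 0.68  0.01 -4.02] t 24.55 [-0.207  0.006 -0.978]
M [ 0.0226 -0.2133  0.0015] F [ 0.73  0.28 -3.56] t 24.63 [-0.207  0.006 -0.978]
M [ 0.0301 -0.2209 -0.0049] F [ 0.21 -0.62 -4.01] t 24.72 [-0.207  0.006 -0.978]
M [ 0.0202 -0.2314  0.0569] F [ 0.73 -0.5  -3.84] t 24.8 [-0.207  0.006 -0.978]
M [ 0.     -0.2258 -0.0237] F [-0.92  0.56 -4.64] t 24.88 [-0.207  0.006 -0.978]
M [ 0.0018 -0.
[... 831 characters left out ...]
 [-0.65 -0.77 -3.79] t 26.22 [-0.407  0.012 -0.914]
minus12
M [-0.016   0.1703 -0.0148] F [-0.68  0.11 -3.83] t 27.13 [ 0.207 -0.006 -0.978]
M [ 0.0047  0.2399 -0.0019] F [ 0.1  -0.16 -4.48] t 27.22 [ 0.207 -0.006 -0.978]
M [-0.0289  0.2254  0.0404] F [-0.02  1.2  -3.52] t 27.3 [ 0.207 -0.006 -0.978]
M [ 0.0043  0.199  -0.0066] F [ 0.68  0.28 -3.87] t 27.38 [ 0.207 -0.006 -0.978]
M [ 0.0087  0.1725 -0.008 ] F [-0.03 -0.55 -4.42] t 27.47 [ 0.208 -0.006 -0.978]
M [ 0.044   0.1957 -0.0142] F [-0.21 -0.08 -3.61] t 27.55 [ 0.208 -0.006 -0.978]
M [0.0255 0.196  0.0293] F [ 0.03  0.19 -2.48] t 27.63 [ 0.208 -0.006 -0.978]
M [0.0185 0.2388 0.    ] F [-0.24  0.9  -4.3 ] t 27.72 [ 0.208 -0.006 -0.978]
```

Tipping lowers the +x end, so a ball would *reduce* the lever-moment amplitude by 0.065. A fits this exactly (constant −0.064), while B and C have a constant of about 0. So the ball is in A. I'll return C and look at the cradle from the wrist.

```bash
python3 -m crank '[[[0,0,0,0.03,1,0],[0,0,0,0.06,2,0],[0,0,-0.015,0.06,2,0],[0,0,-0.032,0.06,2,0],[0,0,-0.049,0.06,2,0]]]' >/dev/null
python3 -m crank '[[[0,0,-0.012,0,0,0],[0,0,-0.02,0,0,0],[0,0,-0.024,0,0,0],[0,0,-0.027,0,0,0],[0,0,-0.03,0,0,0]]]' 
python3 -m crank '[[[0,0,-0.0005,0,0,0],[0,0,-0.0005,0,0,0]]]'
python3 -m crank '[[[0,0,0,0,0,0],[0,0,0,0,0,0],[0,0,0,0,0,0],[0,0,0,0,0,0],[0,0,0,0,0,0]]]' 0.088 >/dev/null
python3 -m crank '[[[0,0,0,0,0,0],[0,0,0,0,0,0],[0,0,0,0,0,0],[0,0,0,0,0,0]]]'
python3 -m crank '[[[0,0,0.025,0,0,0],[0,0,0.055,0,0,0],[0,0,0.09,0,0,0],[0.005,-0.025,0.11,0,0,0],[0.01,-0.06,0.13,0,0,0]]]' >/dev/null
python3 -m crank '[[[0.005,-0.036,0.01,0,0,0],[0.01,-0.072,0.02,0,0,0],[0.01,-0.108,0.03,0,0,0],[0.01,-0.144,0.04,0,0,0],[0.01,-0.17,0.05,0,0,0]]]' 
python3 -m crank '[[[0,0,0,0,0,0],[0,0,0,0,0,0]]]'
python3 - <<'E'
from h import *
f=grab('wrist','w2.png'); s=manip.state(); print(s['tool_pos'],s['time'])
import pickle; pickle.dump(f,open('w2.pkl','wb'))
E
```

```text
time: 28.55
tool_pos: [477.6, -13.5, 24.5]
orientation: [0.016, 1.0, -0.0, 0.001]
contact_force: [0.5, 0.6, -3.7]
opening: 43.5
finger_force: 35.0
time: 28.72
tool_pos: [477.4, -13.4, 24.0]
orientation: [0.016, 1.0, -0.0, 0.0]
contact_force: [-0.3, 0.6, -3.8]
opening: 44.2
finger_force: 35.0
time: 29.47
tool_pos: [477.2, -13.4, 23.7]
orientation: [0.016, 1.0, 0.0, -0.0]
contact_force: [-0.7, -0.1, -0.6]
opening: 88.1
finger_force: 0.0
time: 30.3
tool_pos: [496.7, -246.1, 204.1]
orientation: [0.017, 1.0, -0.0, -0.0]
contact_force: [0.9, 0.1, 0.6]
opening: 88.1
finger_force: 0.0
time: 30.47
tool_pos: [497.0, -244.2, 203.6]
orientation: [0.017, 1.0, 0.0, 0.0]
contact_force: [-0.8, 0.1, -0.4]
opening: 88.0
finger_force: 0.0
[ 496.95351029 -242.94630476  203.20623038] 30.5167
```

View pics/w2.png

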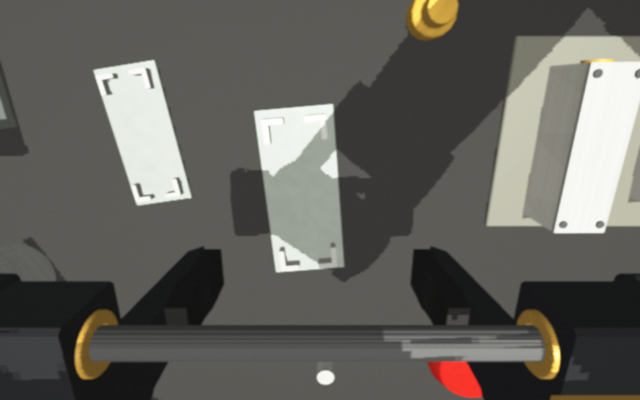

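The wrist view shows the large cradle with plate corners near (254,111), (334,104), (344,266) and (275,272), partly in shadow.

```bash
python3 - <<'E'
from h import *
import pickle
f=pickle.load(open('w2.pkl','rb')); g=cv2.cvtColor(f['frame'],cv2.COLOR_BGR2GRAY)
print('plate corners rough',ray(f,[(254,111),(334,104),(344,266),(275,272)],5).round(1)[:,:2].tolist())
for t in(105,115,125):
    m=np.zeros_like(g); m[90:285,240:360]=(g[90:285,240:360]>t)*255
    c=max(cv2.findContours(m,0,1)[0],key=cv2.contourArea)
    h=cv2.convexHull(c); q=cv2.approxPolyN(h,4)[0]
    P=ray(f,q,5)[:,:2]; print(t,q.tolist(),P.mean(0).round(1),[np.linalg.norm(P[i]-P[i-1]).round(1) for i in range(4)],rect(ray(f,h[:,0],5)))
c=cv2.resize(f['frame'][95:285,235:360],None,fx=3,fy=3,interpolation=cv2.INTER_CUBIC); cv2.imwrite('pics/c2.png',c)
# housings C check
E
```

```text
plate corners rough [[436.4, -301.0], [432.7, -226.8], [600.2, -219.3], [604.9, -293.5]]
105 [[344, 268], [274, 273], [252, 109], [335, 102]] [ 518.5 -260.6] [np.float64(171.7), np.float64(75.4), np.float64(171.6), np.float64(77.0)] (array([ 518.8, -260.4]), 171.7, 76.2, 2.8)
115 [[344, 268], [275, 273], [252, 110], [335, 102]] [ 518.8 -260.4] [np.float64(171.7), np.float64(74.3), np.float64(170.8), np.float64(77.1)] (array([ 518.6, -260.5]), 171.0, 75.7, 2.9)
125 [[343, 267], [275, 273], [252, 110], [334, 102]] [ 518.5 -260.9] [np.float64(170.5), np.float64(73.3), np.float64(170.8), np.float64(76.2)] (array([ 518.5, -260.6]), 170.8, 75.2, 2.9)
```

View pics/c2.png

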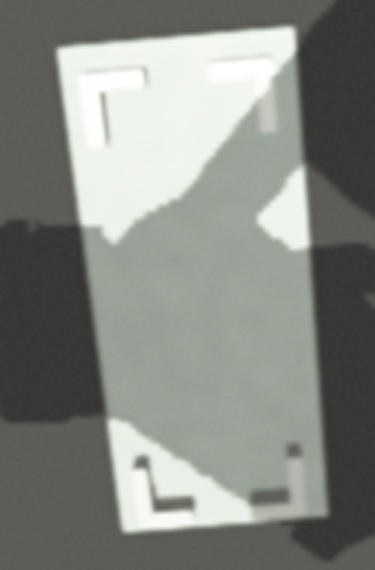

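```bash
python3 -m crank '[[[-0.002,0.03,0,0,0,-0.1],[-0.004,0.066,0,0,0,-0.2],[-0.006,0.104,0,0,0,-0.3],[-0.009,0.142,0,0,0,-0.4],[-0.012,0.18,0,0,0,-0.55]]]' >/dev/null
python3 -m crank '[[[-0.003,0.038,0,0,0,0],[-0.006,0.076,0,0,0,0],[-0.009,0.114,0,0,0,0],[-0.012,0.152,0,0,0,0],[-0.014,0.19,0,0,0,0]]]' >/dev/null
python3 -m crank '[[[-0.002,0.03,0,0,0,0],[-0.006,0.055,0,0,0,0],[-0.006,0.061,0,0,0,0],[-0.006,0.061,0,0,0,0],[-0.006,0.061,0,0,0,0]]]'
python3 - <<'E'
from h import *
import pickle
f=grab('wrist','w3.png'); s=manip.state(); print(s['tool_pos'],s['time'])
pickle.dump(f,open('w3.pkl','wb'))
g=cv2.cvtColor(f['frame'],cv2.COLOR_BGR2GRAY)
t=grab('top'); G=cv2.cvtColor(t['frame'],cv2.COLOR_BGR2GRAY)
cv2.imwrite('pics/w3c.png',cv2.resize(f['frame'][60:280,250:400],None,fx=2.7,fy=2.7,interpolation=cv2.INTER_CUBIC))
E
```

```text
time: 31.77
tool_pos: [464.8, 187.5, 203.4]
orientation: [0.044, 0.999, -0.0, -0.0]
contact_force: [0.3, -0.2, -0.6]
opening: 87.8
finger_force: 0.0
[465.00567338 186.99466062 203.51352108] 31.8167
```

View pics/w3.png

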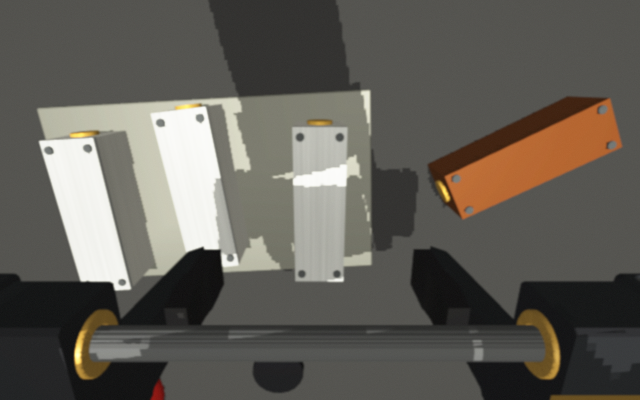

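A's screws are at about (299,137), (340,137), (302,274) and (337,274), and all three bodies stand as before. I'll find the exact centroids with dark-blob detection.

```bash
python3 - <<'E'
from h import *
import pickle
f=pickle.load(open('w3.pkl','rb')); g=cv2.cvtColor(f['frame'],cv2.COLOR_BGR2GRAY).astype(float)
pts=[]
for u,v in[(299,137),(340,137),(302,274),(337,274)]:
    w=g[v-6:v+7,u-6:u+7]; k=np.clip(np.median(w)-25-w,0,None); Y,X=np.mgrid[-6:7,-6:7]; k*=(X**2+Y**2<30)
    pts.append((u+(k*X).sum()/k.sum(),v+(k*Y).sum()/k.sum()))
print(np.round(pts,1).tolist())
P=ray(f,pts,57.5)[:,:2]; d=P[0]+P[1]-P[2]-P[3]; a=P.mean(0)
print(a.round(1),np.degrees(np.arctan2(d[1],d[0])).round(2)-180,np.linalg.norm(P[0]-P[1]),np.linalg.norm(P[2]-P[3]),np.linalg.norm(d/2))
print('delta to cradle',np.array([518.6,-260.5])-a)
print(manip.state()['tool_pos'])
E
```

```text
[[299.5, 136.8], [339.4, 136.9], [301.3, 273.4], [336.5, 273.5]]
[484.2 187. ] -5.189999999999998 31.826794913885657 31.828170640089585 123.07748172796698
delta to cradle [  34.36275672 -447.508294  ]
[465.1944932  186.70397651 203.58685396]
```

```bash
python3 -m crank '[[[0.0102,0.0001,-0.03,0,0,0],[0.0204,0.0002,-0.065,0,0,0],[0.0204,0.0002,-0.1,0,0,0],[0.0204,0.0002,-0.13,0,0,0],[0.0204,0.0002,-0.155,0,0,0]]]' >/dev/null
python3 -m crank '[[[0,0,-0.012,0,0,0],[0,0,-0.02,0,0,0],[0,0,-0.025,0,0,0],[0,0,-0.025,0,0,0]]]'
python3 -m crank '[[[0,0,0,0,0,0],[0,0,0,0,0,0],[0,0,0,0,0,0],[0,0,0,0,0,0],[0,0,0,0,0,0]]]' 0.03 35 >/dev/null
python3 -m crank '[[[0,0,0,0,0,0],[0,0,0,0,0,0],[0,0,0,0,0,0],[0,0,0,0,0,0],[0,0,0,0,0,0]]]'
python3 -m crank '[[[0,0,0.006,0,0,0],[0,0,0.024,0,0,0],[0,0,0.05,0,0,0],[0,0,0.08,0,0,0],[0,0,0.11,0,0,0]]]' >/dev/null
python3 -m crank '[[[0,-0.01,0.015,0,0,0],[0.002,-0.03,0.025,0,0,0.3],[0.006,-0.06,0.025,0,0,0.6],[0.01,-0.095,0.025,0,0,0.9],[0.014,-0.13,0.025,0,0,1.33]]]' >/dev/null
python3 -m crank '[[[0.003,-0.035,0,0,0,0],[0.006,-0.07,0,0,0,0],[0.009,-0.105,0,0,0,0],[0.012,-0.14,0,0,0,0],[0.015,-0.17,0,0,0,0]]]' >/dev/null
python3 -m crank '[[[0.003,-0.025,0,0,0,0],[0.005,-0.045,0,0,0,0],[0.005,-0.05,0,0,0,0],[0.005,-0.05,0,0,0,0],[0.005,-0.05,0,0,0,0]]]' >/dev/null
python3 -m crank '[[[0,0,0,0,0,0],[0,0,0,0,0,0],[0,0,0,0,0,0]]]'
python3 - <<'E'
from h import *
import pickle
f=grab('wrist','w4.png'); s=manip.state(); print(s['tool_pos'],s['time'])
pickle.dump(f,open('w4.pkl','wb'))
E
```

```text
time: 32.62
tool_pos: [485.7, 187.2, 23.4]
orientation: [0.045, 0.999, -0.0, -0.0]
contact_force: [-0.1, 0.7, 0.6]
opening: 87.8
finger_force: 0.0
time: 33.45
tool_pos: [485.6, 187.8, 23.8]
orientation: [0.045, 0.999, 0.0, 0.0]
contact_force: [-0.4, -0.2, 3.1]
opening: 43.7
finger_force: 35.0
time: 35.37
tool_pos: [519.6, -161.3, 158.8]
orientation: [-0.025, 1.0, 0.0, -0.0]
contact_force: [0.3, -0.1, -5.3]
opening: 43.8
finger_force: 35.0
[ 519.62608338 -161.47623909  158.78146916] 35.4167
```

View pics/w4.png

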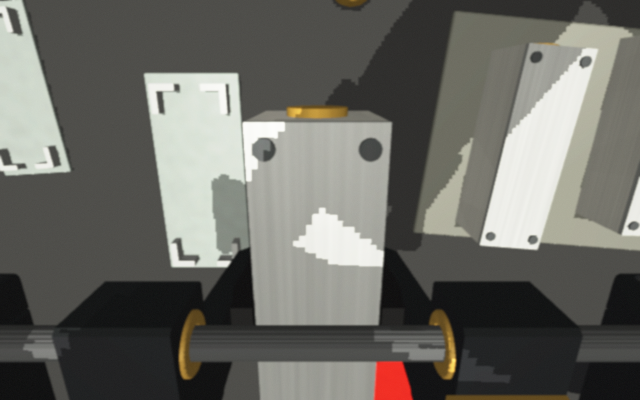

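The held body's front screws are at (263,149) and (371,149). Cradle corners are visible at (145,74), (238,73) and (172,268).

```bash
python3 - <<'E'
from h import *
import pickle
f=pickle.load(open('w4.pkl','rb')); g=cv2.cvtColor(f['frame'],cv2.COLOR_BGR2GRAY)
m=np.zeros_like(g); m[60:280,135:240]=(g[60:280,135:240]>115)*255
c=max(cv2.findContours(m,0,1)[0],key=cv2.contourArea); c=cv2.convexHull(c)[:,0]
TL=c[np.argmin(c.sum(1))]; TR=c[np.argmax(c[:,0]-c[:,1]*1.0)]; BL=c[np.argmax(c[:,1]*1.0-0.5*c[:,0])]
print(TL,TR,BL)
P=ray(f,[TL,TR,BL],5)[:,:2]; print(P.round(1).tolist(),np.linalg.norm(P[0]-P[1]),np.linalg.norm(P[0]-P[2]))
e=(P[2]-P[0]); print('yaw',np.degrees(np.arctan2(e[1],e[0])),'centre',((P[1]+P[2])/2).round(1))
S=ray(f,[(263,149),(371,149)],192.7)[:,:2]; n=np.array([np.cos(.05),np.sin(.05)])
print('screws',S.round(1).tolist(),np.linalg.norm(S[0]-S[1]),'body centre',(S.mean(0)+61.6*n).round(1))
v=S[1]-S[0]; print('body yaw',np.degrees(np.arctan2(-v[0],v[1])))
E
```

```text
[144  73] [237  73] [172 267]
[[436.2, -300.7], [432.5, -228.4], [605.0, -291.8]] 72.3419774138919 169.09539964382293
yaw 3.0016876071747305 centre [ 518.8 -260.1]
screws [[457.3, -180.9], [455.7, -149.2]] 31.736719805545963 body centre [ 518.  -161.9]
body yaw 2.8830140925403893
```

```bash
python3 -m crank '[[[0.0003,-0.025,0,0,0,0],[0.0007,-0.055,0,0,0,0],[0.0007,-0.08,0,0,0,0],[0.0007,-0.0987,0,0,0,0],[0.0007,-0.0987,0,0,0,0]]]' >/dev/null
python3 -m crank '[[[0,0,-0.025,0,0,0],[0,0,-0.055,0,0,0],[0,0,-0.085,0,0,0],[0,0,-0.105,0,0,0],[0,0,-0.115,0,0,0]]]' >/dev/null
python3 -m crank '[[[0,0,0,0,0,0],[0,0,0,0,0,0],[0,0,0,0,0,0]]]'
python3 - <<'E'
from h import *
f=grab('scene'); cv2.imwrite('pics/s1.png',cv2.resize(f['frame'][140:290,170:320],None,fx=4,fy=4,interpolation=cv2.INTER_CUBIC))
E
```

```text
time: 36.5
tool_pos: [521.2, -261.2, 45.4]
orientation: [-0.025, 1.0, -0.001, 0.001]
contact_force: [0.4, -0.1, -4.8]
opening: 43.6
finger_force: 35.0
```

View pics/s1.png

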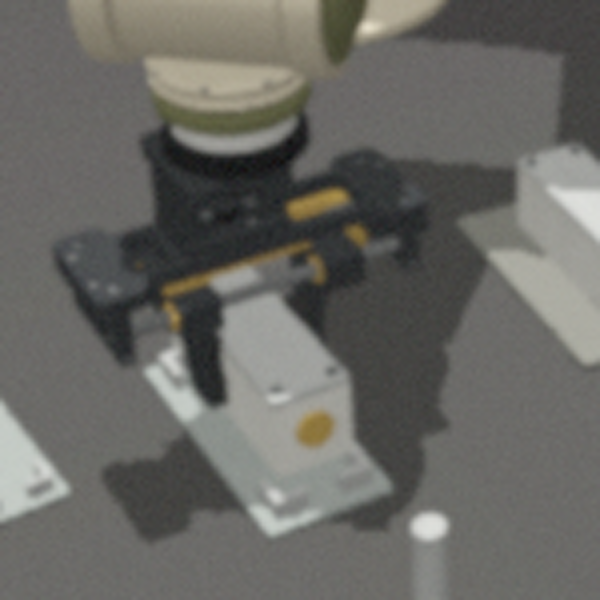

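The scene crop shows the body hovering between the corner angles, aligned. I'll let it settle, then correct.

```bash
python3 -m crank '[[[0,0,0,0,0,0],[0,0,0,0,0,0],[0,0,0,0,0,0],[0,0,0,0,0,0],[0,0,0,0,0,0]]]'; python3 rd.py
```

```text
time: 36.97
tool_pos: [520.3, -260.9, 43.9]
orientation: [-0.025, 1.0, -0.0, 0.0]
contact_force: [-0.3, -0.0, -5.5]
opening: 43.7
finger_force: 35.0
M [ 0.0298 -0.0219  0.0647] F [-0.32 -0.   -5.48] t 36.97 [ 0. -0. -1.]
```

```bash
python3 -m crank '[[[0,0.0004,-0.003,0,0,0],[0,0.0004,-0.006,0,0,0],[0,0.0004,-0.009,0,0,0],[0,0.0004,-0.011,0,0,0],[0,0.0004,-0.012,0,0,0]]]'; python3 rd.py
python3 -m crank '[[[0,0,0,0,0,0],[0,0,0,0,0,0]]]'; python3 rd.py
```

```text
time: 37.38
tool_pos: [520.1, -260.4, 31.2]
orientation: [-0.025, 1.0, 0.0, -0.0]
contact_force: [0.9, -0.6, -4.6]
opening: 43.9
finger_force: 35.0
M [ 0.0663  0.0836 -0.0493] F [ 0.92 -0.57 -4.6 ] t 37.38 [-0.001  0.    -1.   ]
time: 37.55
tool_pos: [520.3, -260.5, 31.7]
orientation: [-0.025, 1.0, -0.0, -0.0]
contact_force: [0.2, 0.0, -4.3]
opening: 43.8
finger_force: 35.0
M [ 0.0206  0.0303 -0.005 ] F [ 0.19  0.05 -4.29] t 37.55 [-0. -0. -1.]
```

The body is below the angle tops with no contact force. I'll continue down to the seat.

```bash
python3 -m crank '[[[0,0,-0.002,0,0,0],[0,0,-0.004,0,0,0],[0,0,-0.006,0,0,0],[0,0,-0.0075,0,0,0],[0,0,-0.0075,0,0,0]]]'; python3 rd.py
python3 -m crank '[[[0,0,-0.0005,0,0,0],[0,0,-0.001,0,0,0],[0,0,-0.001,0,0,0]]]'; python3 rd.py
```

```text
time: 37.97
tool_pos: [520.1, -260.4, 23.8]
orientation: [-0.025, 1.0, 0.0, -0.0]
contact_force: [0.8, -0.9, -5.7]
opening: 43.3
finger_force: 35.0
M [ 0.07    0.0427 -0.0014] F [ 0.84 -0.87 -5.74] t 37.97 [-0.001  0.    -1.   ]
time: 38.22
tool_pos: [520.3, -260.5, 23.2]
orientation: [-0.025, 1.0, 0.0, -0.0]
contact_force: [0.1, 0.7, -4.8]
opening: 43.6
finger_force: 35.0
M [0.0189 0.0348 0.0121] F [ 0.09  0.7  -4.78] t 38.22 [-0.  0. -1.]
```

```bash
for i in 1 2; do python3 -m crank '[[[0,0,-0.0004,0,0,0],[0,0,-0.0004,0,0,0],[0,0,-0.0004,0,0,0]]]' | grep -E "tool_pos|contact"; done
```

```text
tool_pos: [520.4, -260.5, 22.9]
contact_force: [0.2, 1.3, -5.2]
tool_pos: [520.4, -260.6, 22.9]
contact_force: [-1.9, 1.8, 1.9]
```

Contact is at 22.9, as expected for seated. Release and retreat.

```bash
python3 -m crank '[[[0,0,0,0,0,0],[0,0,0,0,0,0],[0,0,0,0,0,0],[0,0,0,0,0,0],[0,0,0,0,0,0]]]' 0.088 >/dev/null
python3 -m crank '[[[0,0,0,0,0,0],[0,0,0,0,0,0],[0,0,0,0,0,0],[0,0,0,0,0,0]]]'
python3 -m crank '[[[0,0,0.015,0,0,0],[0,0,0.035,0,0,0],[0,0,0.065,0,0,0],[0,0,0.1,0,0,0],[0,0,0.13,0,0,0]]]' >/dev/null
python3 -m crank '[[[-0.03,0,0.03,0,0,0],[-0.06,0,0.05,0,0,0],[-0.06,0,0.05,0,0,0],[-0.06,0,0.05,0,0,0],[-0.06,0,0.05,0,0,0]]]'
python3 -m crank '[[[0,0,0,0,0,0],[0,0,0,0,0,0],[0,0,0,0,0,0],[0,0,0,0,0,0],[0,0,0,0,0,0]]]'
python3 - <<'E'
from h import *
f=grab('wrist','w5.png')
import pickle; pickle.dump(f,open('w5.pkl','wb'))
E
```

```text
time: 39.47
tool_pos: [520.3, -260.5, 22.4]
orientation: [-0.025, 1.0, -0.0, 0.0]
contact_force: [0.7, 0.4, -0.3]
opening: 88.3
finger_force: 0.0
time: 40.3
tool_pos: [460.5, -260.4, 201.9]
orientation: [-0.025, 1.0, 0.0, -0.0]
contact_force: [0.7, -0.3, -0.9]
opening: 88.2
finger_force: 0.0
time: 40.72
tool_pos: [460.5, -260.4, 202.1]
orientation: [-0.025, 1.0, 0.0, -0.0]
contact_force: [0.4, 0.8, 0.8]
opening: 87.8
finger_force: 0.0
```

View pics/w5.png

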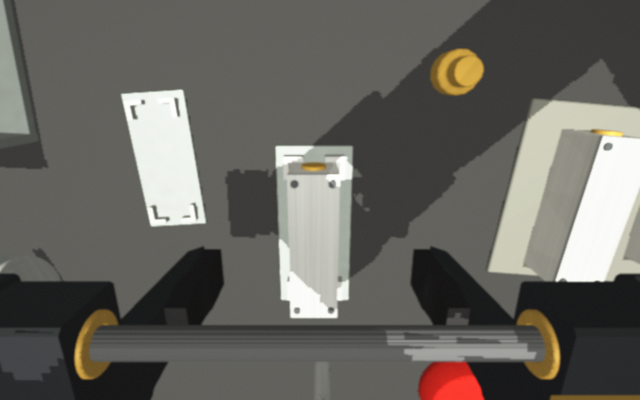

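The picture shows the body between the corner angles, with screws at (294,184), (332,184), (297,311) and (333,311). It is parallel to the plate and at seated height.

```bash
python3 -c "
from station import manip
print(manip.hand_in())"
```

```text
the job is handed in; nothing more can be done
None
```

I seated the valve body with the loose ball, the leftmost on the mat (y ≈ 188 mm), in the larger cradle and let go, put the other two back where they stood, and handed the job in at about 41 s; no verdict came back.

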